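# Find the rocking tile in the tray and press it home

### The arm

A 6-joint arm with a two-finger parallel gripper is mounted at the origin on the work surface. World frame = base frame: x ahead of the robot, y to its left, z up, the work surface at z = 0. Lengths are in m, angles in rad, forces in N, time in s.
With the tool pointing down it reaches from about 0.35 to 0.775 m from the base axis. Payload 5.5 kg.
Tool frame: the origin (TCP) lies at the very end of the fingers, on their centre line; the grasp point (between the pads) lies 19 mm behind it; x points along the fingers, y is the direction in which the jaws open and shut, and the axes are right-handed (so a half turn about x gives the same grasp; the last joint's range is limited). The gripper opens to 85 mm and grips with 20 to 120 N. Pads are 22 mm wide; open, the fingers measure 114 mm over their backs; the gripper's body (76 mm by 85 mm) begins 54 mm behind the grasp point. The pads swing forward as they close: fully open they stand 13 mm farther back than shut.
Start: joints at [-1.339, 0.313, 0.046, 1.304, 0, 1.431], TCP at [0.209, -0.536, 0.231] pointing down, gripper open.
Joint ranges: [-2.76, 2.76], [-0.86, 1.69], [-1.03, 1.26], [-2.2, 2.34], [-1.47, 1.5], [-3.14, 3.14]. Speed limits (rad/s): [2.57, 2.57, 3.14, 3.14, 3.14, 3.14].

### API

Orientations are given as a unit quaternion [w, x, y, z].
In Python, from workcell import env gives the robot as it stands.
- The arm moves only by the tool servo_tool, never from a script. Its argument "increments" is a list of rows, each an object with "offset": the shift along the tool's x, y, z in cm, a list of three; "yaw": the turn about the tool's x in degrees. In form: [{"offset": [x, y, z], "yaw": yaw}, ...]. A call has exactly 8 rows; each row is the pose to reach, as a shift and turn from the pose commanded when the call began, along the tool's axes at that moment; what a row does not reach only later rows make up. A row lasts 1/10 s, in which the tool goes at most 50 mm and 8.59 degrees, less where a joint would pass 70% of its speed; a pose out of reach is approached as far as the arm can. A call with a gripper value outside its range is refused whole. "claw" is the opening, from 0 (shut) to 1 (fully open), set as the call begins (left out, the last holds). The fingers move at their own pace and stop on an object; "force" is the grip in N (left out, the last holds). Time passes only in rows, so rows that repeat a pose let the fingers close, or fill a call up. It gives the time, the measured TCP pose, the force and the opening at its end, in the units of the state.
- env.get_state(): the state, without advancing time (a new reading comes with each control period).
- env.read_camera(name): name is "side" or "top"; returns (picture, depth): 420x560x3 uint8, red, green, blue; 420x560 float32, m along the optical axis (not along the pixel's ray), 0 where there is no reading.
- env.camera_model(name): a dict with "vertical_fov" (degrees; the focal length in pixels is half the picture's height over the tangent of half this angle, whatever the lens; pixels are square), "cx", "cy" (the principal point, pixels), "world_from_camera" (4x4, takes a point from camera to world coordinates). Camera axes: x right, y up, looking along -z (the intrinsics and any distortion apply to the point x, -y, -z); pixel columns grow to the right and rows downward; lengths in m; the calibration is good to about 2 mm. A picture is of the moment at which its call begins. camera_model takes no time and is no camera call.
- env.hand_in(): hands the job in, once; it reports no verdict.
The state is a dict: "clock": time; "joint_pos": joint angles; "qvel": joint speeds; "tau": joint torques, N m; "tcp_pos": TCP position; "orientation": TCP orientation; "wrist_force": force on the tool from outside, world axes, zero at the start; "ft_torque": the same for the moment, N m; "finger_gap": finger opening in m.
Only numpy, scipy, OpenCV 4.12 (cv2) and the standard library are available. Lean on these libraries where they do the work, as an engineer would, in place of code of your own. Each camera call takes 0.05 s, during which the arm holds its last target.

### The job

One of the four tiles inlaid in the wooden tray is not pushed home: press the tiles lightly near an edge, one after another, until you find the one that rocks, and tip it so that it is plainly seen to rock. Then press that tile in its middle until it is fully home, flush with the rim and no longer rocking. Use fingertip pressure only, never a hard blow; do not pull the tile up, and leave the mug, canister, bowl and coaster where they are.

Things in the scene. Friction and masses are not known exactly. Their poses are not given: they have to be found in the camera images.
- tray: Low dark-wood tray, fixed on the table, 114 mm (its x) by 372 mm (its y), 18 mm high, a brass handle at each end (20 mm further out, 27 mm high). Four identical tiles (blue with white diamond, 78 mm square, 8 mm thick) in a row along y, 86 mm apart, wooden ribs between. Three are firm and flush with rim and ribs; one, anywhere in the row, is loose: level, 4 to 5 mm proud. Origin: centre of underside.
- tile1 (a point): Centre of tile place 1 in the row (1 at the tray's +y end), at the height of the rim, which is the top of a well seated tile; axes as the tray's. It does not tell whether the loose tile is here.
- tile2 (a point): Centre of tile place 2 in the row (1 at the tray's +y end), at the height of the rim, which is the top of a well seated tile; axes as the tray's. It does not tell whether the loose tile is here.
- tile3 (a point): Centre of tile place 3 in the row (1 at the tray's +y end), at the height of the rim, which is the top of a well seated tile; axes as the tray's. It does not tell whether the loose tile is here.
- tile4 (a point): Centre of tile place 4 in the row (1 at the tray's +y end), at the height of the rim, which is the top of a well seated tile; axes as the tray's. It does not tell whether the loose tile is here.
- loose_tile (a joint): How far the loose tile, wherever it lies, has been pressed down, in m: starts at 0 to 0.001; 0.005 is home and flush; below 0 it is pulled up. A stiff push fit that stays where it is left: it sinks when pressed near its middle with about 11 N. Once home it rests on a hard bed and no longer rocks.
- rock_x (a joint): Tilt of the loose tile about the tray's x axis, through the tile's middle, in rad: 0 is level. Pressed with 2 to 5 N about 25 mm from its middle towards its +y or -y edge it tips by about 0.1 rad, until that edge meets the bed, and springs back level when let go. The other tiles do not move.
- rock_y (a joint): Tilt of the loose tile about the tray's y axis, through the tile's middle, in rad: 0 is level. Pressed with 2 to 5 N about 25 mm from its middle towards its +x or -x edge it tips by about 0.1 rad, until that edge meets the bed, and springs back level when let go. The other tiles do not move.
- mug_mid (a point): Middle (45 mm up) of an empty white porcelain mug, 80 mm wide, 90 mm high, handle at its +y. Bystander.
- canister_mid (a point): Middle (54 mm up) of a steel sugar canister with a twist cap, 73 mm wide, 108 mm high. Bystander.
- bowl_mid (a point): Middle (25 mm up) of a yellow plastic bowl, 130 mm wide, 50 mm high. Bystander.
- coaster: Hard dark silicone coaster, 96 mm wide, 8 mm thick, origin at the centre of its underside. Bystander.

How it is judged:
On the way:
1. the loose tile is found: pressed off its middle, while not yet home, it tips by more than 0.04 rad ((value of joint any of rock_x, rock_y above 0.04 rad or value of joint any of rock_x, rock_y below -0.04 rad) and value of joint loose_tile below 0.0035 m), for 0.1 s.
At the end, for the whole second after the job is handed in: the loose tile is pressed down to within 1.5 mm of flush and level within 0.025 rad, and mug, canister, bowl and coaster are within 20 mm of where they stood (value of joint loose_tile above 0.0035 m and value of joint rock_x between -0.025 and 0.025 rad and value of joint rock_y between -0.025 and 0.025 rad and distance of each of mug_mid, canister_mid, bowl_mid, coaster from where it was at the start of the episode below 0.02 m); the robot touches nothing.
It fails at once if the loose tile is pulled up by more than 3 mm (value of joint loose_tile below -0.003 m).
It fails at once if something is pressed or struck with more than 60 N (contact force between the fingers and anything else above 60 N).
It fails at once if the mug, canister, bowl or coaster is moved by more than 20 mm (distance of any of mug_mid, canister_mid, bowl_mid, coaster from where it was at the start of the episode above 0.02 m).
It also fails if it takes over 48 s, if anything falls off the work surface, if the arm or the gripper's body presses on something with over 40 N, if the wrist force passes 120 N, or if a joint passes its speed limit or range.

## Working session

There is one attempt and no reset: what is moved stays moved. The work goes in short steps, Python scripts to look and compute and a tool call to move; the robot and the scene stay as the last step left them, time stands still between calls to the robot, and variables do not carry over. Pictures are saved under pics/ and viewed, and the job is handed in when it is done.

Besides the shell and the picture viewer there is one more tool, called after "Emit:" as name(argument=value, ...), one argument or row to a line, values as JSON. servo_tool: Moves the arm, as the interface text tells. Its arguments: {"type":"object","properties":{"increments":{"type":"array","items":{"type":"object","properties":{"offset":{"type":"array","items":{"type":"number"}},"yaw":{"type":"number"}}}},"claw":{"type":"number"},"force":{"type":"number"}},"required":["increments"]}

```bash
mkdir -p pics
cat > h.py <<'E'
from workcell import env
import numpy as np, cv2
def snap(n,tag):
    p,d=env.read_camera(n); cv2.imwrite(f'pics/{tag}.png',cv2.cvtColor(p,cv2.COLOR_RGB2BGR)); np.savez(f'pics/{tag}.npz',p=p,d=d); return p,d
E
python3 - <<'E'
from h import *
print(env.get_state())
for n in('side','top'):
    snap(n,n+'0'); print({k:(np.round(v,4).tolist() if not isinstance(v,(str,dict)) else v) for k,v in env.camera_model(n).items()})
E
```

```text
{'clock': 0.0, 'joint_pos': array([-1.33861007e+00,  3.13986944e-01,  4.49567660e-02,  1.30358754e+00,
       -2.74121910e-05,  1.43121835e+00]), 'qvel': array([ 2.87896885e-04,  1.15938551e-03, -1.52219520e-03, -4.87457616e-05,
       -6.10068990e-04, -1.25443393e-03]), 'tau': array([ 4.70056693e-04, -4.80625105e+01,  2.98533994e+01,  1.92688726e-02,
       -1.97024669e-04, -7.31907932e-06]), 'tcp_pos': array([ 0.20874915, -0.5352138 ,  0.23040744]), 'orientation': array([-0.13004003, -0.6948861 , -0.13132567,  0.69496508]), 'wrist_force': array([ 0.10828716, -0.31443499,  0.08459483]), 'ft_torque': array([-0.01882122, -0.03019154, -0.00056084]), 'finger_gap': 0.08554637943117238}
{'vertical_fov': 53.1797, 'cx': 274.9868, 'cy': 217.7307, 'world_from_camera': [[0.9986, 0.0066, -0.053, 0.5715], [-0.0494, 0.4934, -0.8684, -0.8786], [0.0204, 0.8698, 0.493, 0.5778], [0.0, 0.0, 0.0, 1.0]]}
{'vertical_fov': 47.1641, 'cx': 261.9675, 'cy': 209.6689, 'world_from_camera': [[-0.0277, 0.9942, -0.1035, 0.4812], [-0.9996, -0.0265, 0.013, 0.0279], [0.0102, 0.1038, 0.9945, 1.3889], [0.0, 0.0, 0.0, 1.0]]}
```

View pics/side0.png

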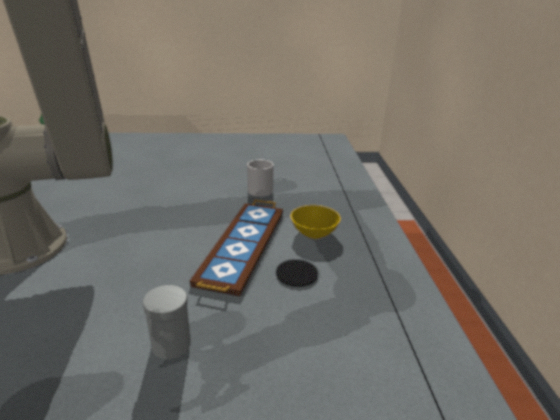

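View pics/top0.png

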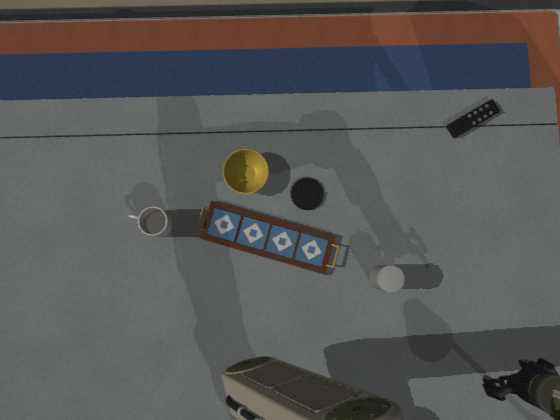

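The side view shows the tray at about (240,248), the canister at (168,322), the mug at (260,178), the bowl at (316,222) and the coaster at (297,273). In the top view the four tiles lie from (224,225) to (312,250), with tile1 on the left.

```bash
cat >> h.py <<'E'
def ray(n,u,v,z):
    m=env.camera_model(n); f=210/np.tan(np.radians(m['vertical_fov']/2)); T=np.array(m['world_from_camera'])
    d=T[:3,:3]@np.array([(u-m['cx'])/f,-(v-m['cy'])/f,-1]); o=T[:3,3]
    return o+d*(z-o[2])/d[2]
def pts(n,d):
    m=env.camera_model(n); f=210/np.tan(np.radians(m['vertical_fov']/2)); T=np.array(m['world_from_camera'])
    v,u=np.mgrid[:420,:560]
    P=np.stack([(u-m['cx'])/f*d,-(v-m['cy'])/f*d,-d],-1)
    return P@T[:3,:3].T+T[:3,3]
E
python3 - <<'E'
from h import *
print(env.camera_model('top').keys())
for n in('top','side'):
    z=np.load(f'pics/{n}0.npz');p,d=z['p'],z['d'];P=pts(n,d)
    hsv=cv2.cvtColor(p,cv2.COLOR_RGB2HSV)
    roi=np.zeros((420,560),np.uint8)
    if n=='top': roi[195:280,195:350]=1
    else: roi[195:300,185:290]=1
    blue=((hsv[...,0]>98)&(hsv[...,0]<118)&(hsv[...,1]>120)).astype(np.uint8)*roi
    k,l,s,c=cv2.connectedComponentsWithStats(blue)
    for i in range(1,k):
        if s[i,4]<80: continue
        cn,_=cv2.findContours((l==i).astype(np.uint8),cv2.RETR_EXTERNAL,cv2.CHAIN_APPROX_NONE)
        r=cv2.minAreaRect(cn[0]); M=cv2.moments(cv2.convexHull(cn[0]));u,v=M['m10']/M['m00'],M['m01']/M['m00']
        fill=np.zeros((420,560),np.uint8);cv2.drawContours(fill,cn,0,1,-1);fill=cv2.erode(fill,np.ones((3,3)))
        q=(fill>0)&(d>0)
        print(n,s[i,4],np.round([u,v],1),r,np.round(ray(n,u,v,.018),4),'z med',np.median(P[q][:,2]).round(4),P[q][:,2].std().round(4),q.sum())
    if n=='top':
        w=(((hsv[...,0]<15)|(hsv[...,0]>170))&(hsv[...,1]>100)).astype(np.uint8)*roi|blue
        w=cv2.morphologyEx(w,cv2.MORPH_CLOSE,np.ones((9,9)))
        cn,_=cv2.findContours(w,cv2.RETR_EXTERNAL,cv2.CHAIN_APPROX_NONE);cn=max(cn,key=cv2.contourArea)
        r=cv2.minAreaRect(cn);print(r);b=[ray(n,*x,.018) for x in cv2.boxPoints(r)]
        print(np.round(b,4), np.linalg.norm(b[0]-b[1]),np.linalg.norm(b[1]-b[2]),np.mean(b,0))
for nm,u,v,h in(('mug',153,221,.09),('can',390,278,.108),('bowl',246,171,.05),('coaster',307,193,.008)): print(nm,ray('top',u,v,h).round(3))
E
```

```text
dict_keys(['vertical_fov', 'cx', 'cy', 'world_from_camera'])
((267.5377502441406, 236.867919921875), (130.0804443359375, 39.55984115600586), 15.945394515991211)
[[ 0.5475  0.1896  0.018 ]
 [ 0.6557  0.1569  0.018 ]
 [ 0.5435 -0.1978  0.018 ]
 [ 0.4369 -0.1623  0.018 ]] 0.11299761033691805 0.3720253468271086 [ 0.54590943 -0.00339214  0.018     ]
side 118 [233.  271.7] ((233.2255859375, 271.9695129394531), (11.210732460021973, 24.001829147338867), 32.905242919921875) [ 0.5274 -0.1317  0.018 ] z med 0.0199 0.001 38
mug [0.593 0.306 0.09 ]
can [ 0.424 -0.322  0.108]
bowl [0.731 0.052 0.05 ]
coaster [ 0.67  -0.122  0.008]
```

Run:
```python
from h import *
c=np.array([.5459,-.0034]); 
for n in('top','side'):
    z=np.load(f'pics/{n}0.npz');p,d=z['p'],z['d'];P=pts(n,d)
    hsv=cv2.cvtColor(p,cv2.COLOR_RGB2HSV)
    if n=='top':
        a=np.radians(-17.4);ex=np.array([np.cos(a),np.sin(a)]);ey=np.array([-np.sin(a),np.cos(a)])
    w=((P[...,:2]-c)@np.stack([ex,ey],1)); ok=d>0
    for i,y in enumerate((.129,.043,-.043,-.129)):
        q=ok&(abs(w[...,0])<.03)&(abs(w[...,1]-y)<.03)
        rib=ok&(abs(w[...,0])<.035)&(abs(abs(w[...,1]-y)-.043)<.002)
        rim=ok&(abs(abs(w[...,0])-.051)<.003)&(abs(w[...,1]-y)<.03)
        wh=q&(hsv[...,1]<70)&(p.sum(-1)>300)
        print(n,i+1,(c+ey*y).round(4),'z',P[q][:,2].mean().round(4),P[q][:,2].std().round(4),q.sum(),'rim',P[rim][:,2].mean().round(4),'rib',P[rib][:,2].mean().round(4),'white ctr',w[wh].mean(0).round(4),wh.sum())
    im=cv2.resize(p[195:280,195:350] if n=='top' else p[195:300,185:290],None,fx=5,fy=5,interpolation=cv2.INTER_CUBIC)
    cv2.imwrite(f'pics/{n}z.png',im[...,::-1])
print(ex,ey)
```

```text
top 1 [0.5845 0.1197] z 0.0235 0.0027 446 rim 0.019 rib 0.0183 white ctr [0.0004 0.1282] 195
top 2 [0.5588 0.0376] z 0.0191 0.003 443 rim 0.0188 rib 0.0181 white ctr [-0.0001  0.0435] 212
top 3 [ 0.533  -0.0444] z 0.0191 0.0029 443 rim 0.0189 rib 0.0181 white ctr [-0.0001 -0.0426] 210
top 4 [ 0.5073 -0.1265] z 0.0191 0.0029 440 rim 0.0186 rib 0.0188 white ctr [-0.0008 -0.1287] 208
side 1 [0.5845 0.1197] z 0.0247 0.0011 234 rim 0.0198 rib 0.0206 white ctr [-1.000e-04  1.297e-01] 143
side 2 [0.5588 0.0376] z 0.0203 0.001 289 rim 0.02 rib 0.0199 white ctr [-0.0007  0.0436] 169
side 3 [ 0.533  -0.0444] z 0.0202 0.0011 355 rim 0.0195 rib 0.0199 white ctr [-0.0005 -0.0424] 203
side 4 [ 0.5073 -0.1265] z 0.02 0.001 451 rim 0.019 rib 0.0198 white ctr [-0.0008 -0.1289] 240
[ 0.95424033 -0.29904079] [0.29904079 0.95424033]
```

View pics/sidez.png

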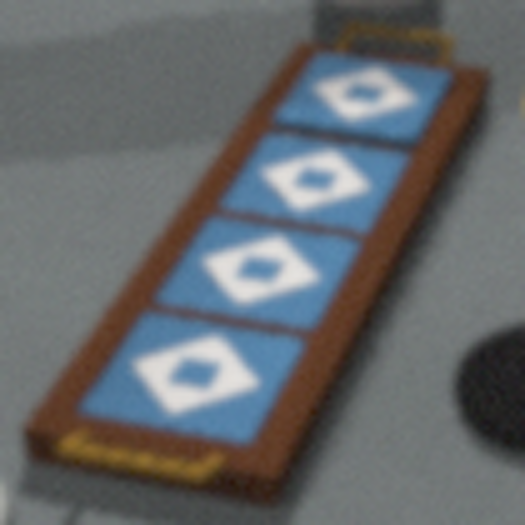

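View pics/topz.png

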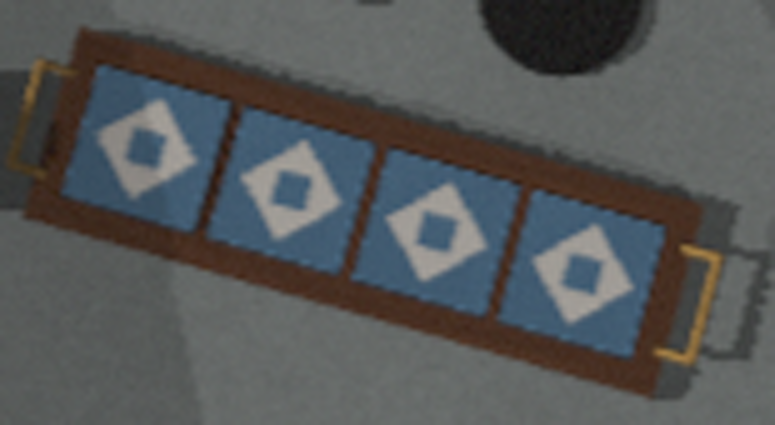

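```bash
cat >> h.py <<'E'
from scipy.spatial.transform import Rotation as Ro
C=np.array([.5459,-.0034]);EX=np.array([.9542,-.299]);EY=np.array([.299,.9542])
def st():
    s=env.get_state();w,x,y,z=s['orientation'];R=Ro.from_quat([x,y,z,w]).as_matrix()
    t=s['tcp_pos'];print('t',round(s['clock'],2),'tcp',t.round(4),'F',s['wrist_force'].round(2),'gap',round(s['finger_gap'],4),'j',s['joint_pos'].round(2))
    print('tray xy',((t[:2]-C)@np.stack([EX,EY],1)).round(4));return s,R
def to(xt,yt,z):
    s,R=st();g=np.append(C+xt*EX+yt*EY,z);print('R',R.round(3).tolist(),'goal',g.round(4),'offset cm',(R.T@(g-s['tcp_pos'])*100).round(2))
E
python3 -c "
from h import *
to(0,.129,.15)"
```

```text
t 0.1 tcp [ 0.2088 -0.5353  0.2305] F [0.65 0.33 0.15] gap 0.0853 j [-1.34  0.31  0.05  1.3   0.    1.43]
tray xy [-0.1627 -0.6083]
R [[-0.0, 0.363, -0.932], [0.002, -0.932, -0.363], [-1.0, -0.002, -0.0]] goal [0.5845 0.1197 0.15  ] offset cm [  8.14 -47.36 -58.79]
```

Emit:
servo_tool(
  increments=[
    {"offset": [0, -2, -2.5], "yaw": -6},
    {"offset": [0, -5, -6.2], "yaw": -12},
    {"offset": [0, -8, -10], "yaw": -18},
    {"offset": [0, -11, -13.7], "yaw": -25},
    {"offset": [0, -14, -17.4], "yaw": -32},
    {"offset": [0, -17, -21.1], "yaw": -39},
    {"offset": [0, -20, -24.9], "yaw": -45},
    {"offset": [0, -23, -28.6], "yaw": -51.3},
  ],
  claw=0,
  force=20,
)

```text
clock: 0.9
tcp_pos: [0.3922, -0.2157, 0.2311]
orientation: [-0.42, -0.569, -0.42, 0.569]
wrist_force: [0.4, -0.6, -0.1]
finger_gap: 0.0002
```

```bash
python3 -c "
from h import *
to(.027,.129,.06)"
```

```text
t 0.9 tcp [ 0.3922 -0.2157  0.2311] F [ 0.44 -0.63 -0.13] gap 0.0002 j [-0.68  0.07 -0.26  1.24  0.    1.19]
tray xy [-0.0832 -0.2485]
R [[-0.0, 0.955, -0.295], [0.0, -0.295, -0.955], [-1.0, -0.0, -0.0]] goal [0.6102 0.1116 0.06  ] offset cm [ 17.11  11.17 -37.7 ]
```

Emit:
servo_tool(
  increments=[
    {"offset": [0.5, 1.3, -4.5], "yaw": 0},
    {"offset": [1.5, 2.7, -9.2], "yaw": 0},
    {"offset": [2.5, 4.1, -13.9], "yaw": 0},
    {"offset": [3.5, 5.5, -18.6], "yaw": 0},
    {"offset": [4.5, 6.9, -23.3], "yaw": 0},
    {"offset": [5.5, 8.3, -28], "yaw": 0},
    {"offset": [6.5, 9.7, -32.7], "yaw": 0},
    {"offset": [7.5, 11.1, -37.0], "yaw": 0},
  ],
)

```text
clock: 1.7
tcp_pos: [0.6089, 0.1046, 0.1553]
orientation: [-0.419, -0.569, -0.419, 0.57]
wrist_force: [0.3, -0.8, -0.0]
finger_gap: -0.0001
```

```bash
python3 -c "
from h import *
to(.027,.129,.03)"
```

```text
t 1.7 tcp [0.6089 0.1046 0.1553] F [ 0.29 -0.83 -0.05] gap -0.0001 j [ 0.04  0.43  0.02  1.17 -0.    1.91]
tray xy [0.0278 0.1218]
R [[-0.001, 0.954, -0.298], [-0.0, -0.298, -0.954], [-1.0, -0.001, 0.0]] goal [0.6102 0.1116 0.03  ] offset cm [12.53 -0.08 -0.72]
```

Emit:
servo_tool(
  increments=[
    {"offset": [2, 0, -0.4], "yaw": 0},
    {"offset": [5, -0.1, -0.7], "yaw": 0},
    {"offset": [8, -0.1, -0.7], "yaw": 0},
    {"offset": [10.3, -0.1, -0.7], "yaw": 0},
    {"offset": [11.5, -0.1, -0.7], "yaw": 0},
    {"offset": [12.1, -0.1, -0.7], "yaw": 0},
    {"offset": [12.4, -0.1, -0.7], "yaw": 0},
    {"offset": [12.4, -0.1, -0.7], "yaw": 0},
  ],
)

```text
clock: 2.5
tcp_pos: [0.6101, 0.1092, 0.0329]
orientation: [0.419, 0.57, 0.418, -0.57]
wrist_force: [-0.5, 0.4, -0.1]
finger_gap: 0.0001
```

```bash
python3 -c "
from h import *
to(.027,.129,.0225); snap('side','s1');snap('top','t1')
p=cv2.imread('pics/s1.png')[130:310,180:360];cv2.imwrite('pics/s1z.png',cv2.resize(p,None,fx=3.3,fy=3.3))"
```

```text
t 2.5 tcp [0.6101 0.1092 0.0329] F [-0.5   0.44 -0.06] gap 0.0001 j [ 0.05  0.52 -0.15  0.9  -0.    1.92]
tray xy [0.0276 0.1266]
R [[0.001, 0.954, -0.299], [-0.0, -0.299, -0.954], [-1.0, 0.001, -0.0]] goal [0.6102 0.1116 0.0225] offset cm [ 1.04 -0.06 -0.24]
```

View pics/s1z.png

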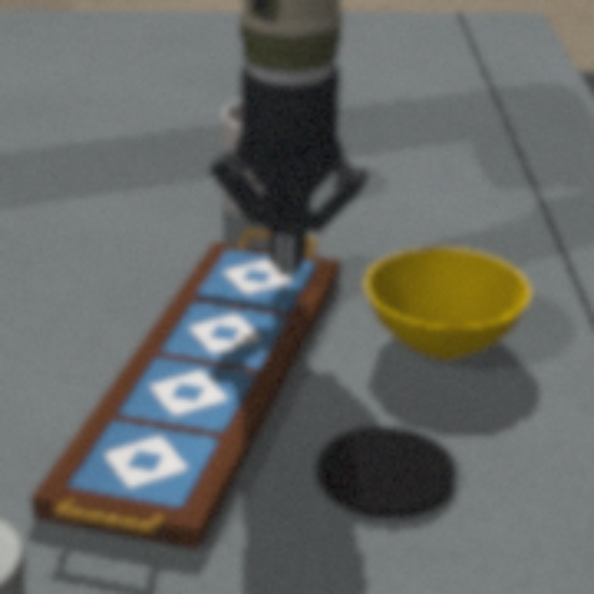

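The closed fingertips stand over the right (+x) part of tile 1, near zoomed pixel (290,265). I'm now descending gently.

Emit:
servo_tool(
  increments=[
    {"offset": [0.2, 0, -0.2], "yaw": 0},
    {"offset": [0.4, 0, -0.2], "yaw": 0},
    {"offset": [0.6, 0, -0.2], "yaw": 0},
    {"offset": [0.75, 0, -0.2], "yaw": 0},
    {"offset": [0.85, 0, -0.2], "yaw": 0},
    {"offset": [0.95, 0, -0.2], "yaw": 0},
    {"offset": [1.0, 0, -0.2], "yaw": 0},
    {"offset": [1.05, 0, -0.2], "yaw": 0},
  ],
)

```text
clock: 3.4
tcp_pos: [0.6102, 0.1111, 0.0218]
orientation: [0.419, 0.57, 0.419, -0.57]
wrist_force: [-0.1, -0.2, 0.8]
finger_gap: -0.0002
```

Emit:
servo_tool(
  increments=[
    {"offset": [0.04, 0, 0], "yaw": 0},
    {"offset": [0.08, 0, 0], "yaw": 0},
    {"offset": [0.12, 0, 0], "yaw": 0},
    {"offset": [0.15, 0, 0], "yaw": 0},
    {"offset": [0.15, 0, 0], "yaw": 0},
    {"offset": [0.15, 0, 0], "yaw": 0},
    {"offset": [0.15, 0, 0], "yaw": 0},
    {"offset": [0.15, 0, 0], "yaw": 0},
  ],
)

```text
clock: 4.2
tcp_pos: [0.6105, 0.1111, 0.0205]
orientation: [0.419, 0.57, 0.418, -0.57]
wrist_force: [2.4, -1.5, 2.1]
finger_gap: -0.0003
```

Emit:
servo_tool(
  increments=[
    {"offset": [0.03, 0, 0], "yaw": 0},
    {"offset": [0.06, 0, 0], "yaw": 0},
    {"offset": [0.09, 0, 0], "yaw": 0},
    {"offset": [0.1, 0, 0], "yaw": 0},
    {"offset": [0.1, 0, 0], "yaw": 0},
    {"offset": [0.1, 0, 0], "yaw": 0},
    {"offset": [0.1, 0, 0], "yaw": 0},
    {"offset": [0.1, 0, 0], "yaw": 0},
  ],
)

```text
clock: 5.0
tcp_pos: [0.6107, 0.1111, 0.0198]
orientation: [0.419, 0.57, 0.418, -0.57]
wrist_force: [1.4, -2.3, 5.0]
finger_gap: -0.0001
```

```bash
cat >> h.py <<'E'
def plane(tag,n='side'):
    z=np.load(f'pics/{tag}.npz');p,d=z['p'],z['d'];P=pts(n,d)
    w=np.stack([(P[...,:2]-C)@EX,(P[...,:2]-C)@EY],-1)
    for i,y in enumerate((.129,.043,-.043,-.129)):
        q=(d>0)&(abs(w[...,0])<.034)&(abs(w[...,1]-y)<.034)&(abs(P[...,2]-.021)<.008)
        A=np.c_[np.ones(q.sum()),w[q][:,0],w[q][:,1]-y];k=np.linalg.lstsq(A,P[q][:,2],rcond=None)[0]
        print(tag,i+1,'z',k[0].round(4),'slope x,y',k[1:].round(3),q.sum())
E
python3 -c "
from h import *
st(); snap('side','s2');snap('top','t2')
for a in('side0','s2'):plane(a)
for a in('top0','t2'):plane(a,'top')
p=cv2.imread('pics/s2.png')[130:310,180:360];cv2.imwrite('pics/s2z.png',cv2.resize(p,None,fx=3.3,fy=3.3))"
```

```text
t 5.0 tcp [0.6107 0.1111 0.0198] F [ 1.44 -2.25  5.01] gap -0.0001 j [ 0.05  0.54 -0.16  0.88 -0.    1.93]
tray xy [0.0276 0.1286]
side0 1 z 0.0246 slope x,y [0.005 0.002] 302
side0 2 z 0.0202 slope x,y [-0.003  0.005] 368
side0 3 z 0.0201 slope x,y [-0.004 -0.003] 457
side0 4 z 0.02 slope x,y [-0.003  0.002] 569
s2 1 z 0.0249 slope x,y [-0.103  0.017] 254
s2 2 z 0.0201 slope x,y [ 0.001 -0.001] 366
s2 3 z 0.02 slope x,y [-0.     0.002] 467
s2 4 z 0.0199 slope x,y [-0.006  0.001] 579
top0 1 z 0.0233 slope x,y [-0.005  0.   ] 557
top0 2 z 0.0192 slope x,y [0.005 0.001] 562
top0 3 z 0.0191 slope x,y [-0.001 -0.003] 563
top0 4 z 0.0191 slope x,y [ 0.005 -0.005] 561
t2 1 z 0.0 slope x,y [0. 0.] 0
t2 2 z 0.0192 slope x,y [-0.004 -0.   ] 554
t2 3 z 0.019 slope x,y [-0.     0.002] 559
t2 4 z 0.0191 slope x,y [-0.015 -0.003] 562
```

View pics/s2z.png

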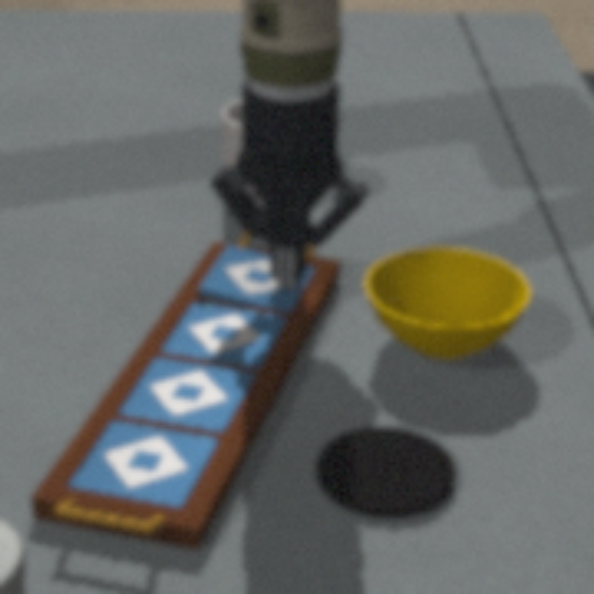

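Tile 1 tilts by about 0.10 rad under 5 N and has not sunk, so it is the loose one. I'll lift off and move to its middle.

Emit:
servo_tool(
  increments=[
    {"offset": [-0.3, 0, 0], "yaw": 0},
    {"offset": [-0.8, 0, 0], "yaw": 0},
    {"offset": [-1.2, 0, 0], "yaw": 0},
    {"offset": [-1.2, -0.8, 0], "yaw": 0},
    {"offset": [-1.2, -1.8, 0], "yaw": 0},
    {"offset": [-1.2, -2.6, 0], "yaw": 0},
    {"offset": [-1.2, -2.76, 0], "yaw": 0},
    {"offset": [-1.2, -2.76, 0], "yaw": 0},
  ],
)

```text
clock: 5.9
tcp_pos: [0.5831, 0.1197, 0.0313]
orientation: [-0.419, -0.57, -0.419, 0.57]
wrist_force: [-0.3, 0.2, -0.4]
finger_gap: 0.0001
```

```bash
python3 -c "
from h import *
to(0,.129,.0225); snap('side','s3');plane('s3')"
```

```text
t 5.9 tcp [0.5831 0.1197 0.0313] F [-0.33  0.17 -0.39] gap 0.0001 j [ 0.07  0.48 -0.22  0.87 -0.    1.94]
tray xy [-0.0013  0.1286]
R [[-0.0, 0.954, -0.299], [-0.0, -0.299, -0.954], [-1.0, -0.0, 0.0]] goal [0.5845 0.1197 0.0225] offset cm [ 0.88  0.13 -0.04]
s3 1 z 0.0248 slope x,y [-0.008  0.003] 275
s3 2 z 0.0201 slope x,y [-0.004  0.004] 365
s3 3 z 0.0201 slope x,y [-0.007  0.002] 459
s3 4 z 0.02 slope x,y [-0.002  0.006] 575
```

The tile sprang back level. Now I press the middle.

Emit:
servo_tool(
  increments=[
    {"offset": [0.3, 0.1, 0], "yaw": 0},
    {"offset": [0.6, 0.1, 0], "yaw": 0},
    {"offset": [0.75, 0.1, 0], "yaw": 0},
    {"offset": [0.85, 0.1, 0], "yaw": 0},
    {"offset": [0.95, 0.1, 0], "yaw": 0},
    {"offset": [1.0, 0.1, 0], "yaw": 0},
    {"offset": [1.05, 0.1, 0], "yaw": 0},
    {"offset": [1.1, 0.1, 0], "yaw": 0},
  ],
)

```text
clock: 6.75
tcp_pos: [0.5847, 0.119, 0.0214]
orientation: [0.419, 0.57, 0.418, -0.57]
wrist_force: [-3.0, -1.3, 8.9]
finger_gap: 0.0001
```

Emit:
servo_tool(
  increments=[
    {"offset": [0.03, 0, 0], "yaw": 0},
    {"offset": [0.06, 0, 0], "yaw": 0},
    {"offset": [0.09, 0, 0], "yaw": 0},
    {"offset": [0.12, 0, 0], "yaw": 0},
    {"offset": [0.15, 0, 0], "yaw": 0},
    {"offset": [0.15, 0, 0], "yaw": 0},
    {"offset": [0.15, 0, 0], "yaw": 0},
    {"offset": [0.15, 0, 0], "yaw": 0},
  ],
)

```text
clock: 7.55
tcp_pos: [0.5847, 0.119, 0.0199]
orientation: [0.419, 0.57, 0.418, -0.57]
wrist_force: [-2.7, 0.1, 8.7]
finger_gap: 0.0002
```

Emit:
servo_tool(
  increments=[
    {"offset": [0.03, 0, 0], "yaw": 0},
    {"offset": [0.06, 0, 0], "yaw": 0},
    {"offset": [0.09, 0, 0], "yaw": 0},
    {"offset": [0.12, 0, 0], "yaw": 0},
    {"offset": [0.15, 0, 0], "yaw": 0},
    {"offset": [0.15, 0, 0], "yaw": 0},
    {"offset": [0.15, 0, 0], "yaw": 0},
    {"offset": [0.15, 0, 0], "yaw": 0},
  ],
)

```text
clock: 8.35
tcp_pos: [0.5847, 0.119, 0.0184]
orientation: [0.419, 0.57, 0.418, -0.57]
wrist_force: [-4.2, -0.8, 8.4]
finger_gap: 0.0003
```

Emit:
servo_tool(
  increments=[
    {"offset": [0.02, 0, 0], "yaw": 0},
    {"offset": [0.04, 0, 0], "yaw": 0},
    {"offset": [0.06, 0, 0], "yaw": 0},
    {"offset": [0.08, 0, 0], "yaw": 0},
    {"offset": [0.08, 0, 0], "yaw": 0},
    {"offset": [0.08, 0, 0], "yaw": 0},
    {"offset": [0.08, 0, 0], "yaw": 0},
    {"offset": [0.08, 0, 0], "yaw": 0},
  ],
)

```text
clock: 9.15
tcp_pos: [0.5847, 0.119, 0.0179]
orientation: [0.419, 0.57, 0.418, -0.57]
wrist_force: [-4.1, -1.0, 10.1]
finger_gap: -0.0002
```

Emit:
servo_tool(
  increments=[
    {"offset": [0.02, 0, 0], "yaw": 0},
    {"offset": [0.04, 0, 0], "yaw": 0},
    {"offset": [0.06, 0, 0], "yaw": 0},
    {"offset": [0.06, 0, 0], "yaw": 0},
    {"offset": [0.06, 0, 0], "yaw": 0},
    {"offset": [0.06, 0, 0], "yaw": 0},
    {"offset": [0.06, 0, 0], "yaw": 0},
    {"offset": [0.06, 0, 0], "yaw": 0},
  ],
)

```text
clock: 9.95
tcp_pos: [0.5847, 0.119, 0.0177]
orientation: [0.419, 0.57, 0.418, -0.57]
wrist_force: [-4.6, -1.5, 13.0]
finger_gap: 0.0
```

Emit:
servo_tool(
  increments=[
    {"offset": [0.02, 0, 0], "yaw": 0},
    {"offset": [0.04, 0, 0], "yaw": 0},
    {"offset": [0.06, 0, 0], "yaw": 0},
    {"offset": [0.08, 0, 0], "yaw": 0},
    {"offset": [0.08, 0, 0], "yaw": 0},
    {"offset": [0.08, 0, 0], "yaw": 0},
    {"offset": [0.08, 0, 0], "yaw": 0},
    {"offset": [0.08, 0, 0], "yaw": 0},
  ],
)

```text
clock: 10.75
tcp_pos: [0.5847, 0.119, 0.0176]
orientation: [0.419, 0.57, 0.418, -0.57]
wrist_force: [-6.9, -1.0, 18.5]
finger_gap: -0.0002
```

Emit:
servo_tool(
  increments=[
    {"offset": [-0.2, 0, 0], "yaw": 0},
    {"offset": [-0.5, 0, 0], "yaw": 0},
    {"offset": [-1, 0, 0], "yaw": 0},
    {"offset": [-1.2, 0.8, 0], "yaw": 0},
    {"offset": [-1.2, 1.8, 0], "yaw": 0},
    {"offset": [-1.2, 2.6, 0], "yaw": 0},
    {"offset": [-1.2, 2.6, 0], "yaw": 0},
    {"offset": [-1.2, 2.6, 0], "yaw": 0},
  ],
)

```text
clock: 11.55
tcp_pos: [0.6096, 0.1111, 0.0266]
orientation: [-0.418, -0.57, -0.419, 0.57]
wrist_force: [0.6, 0.1, -1.4]
finger_gap: -0.0002
```

```bash
python3 -c "
from h import *
to(.026,.129,.0185); snap('side','s4');plane('s4')"
```

```text
t 11.55 tcp [0.6096 0.1111 0.0266] F [ 0.61  0.15 -1.36] gap -0.0002 j [ 0.05  0.53 -0.15  0.89 -0.    1.93]
tray xy [0.0265 0.1283]
R [[-0.001, 0.954, -0.299], [-0.0, -0.299, -0.954], [-1.0, -0.001, 0.0]] goal [0.6093 0.1119 0.0185] offset cm [ 0.81 -0.05 -0.07]
s4 1 z 0.0199 slope x,y [0.004 0.006] 269
s4 2 z 0.0202 slope x,y [-0.  0.] 369
s4 3 z 0.02 slope x,y [-0.001 -0.001] 451
s4 4 z 0.02 slope x,y [ 0.    -0.001] 570
```

The tile is flush and level. Next is a light press near the edge, to confirm it no longer rocks.

Emit:
servo_tool(
  increments=[
    {"offset": [0.3, 0, 0], "yaw": 0},
    {"offset": [0.5, 0, 0], "yaw": 0},
    {"offset": [0.65, 0, 0], "yaw": 0},
    {"offset": [0.75, 0, 0], "yaw": 0},
    {"offset": [0.85, 0, 0], "yaw": 0},
    {"offset": [0.92, 0, 0], "yaw": 0},
    {"offset": [0.98, 0, 0], "yaw": 0},
    {"offset": [0.98, 0, 0], "yaw": 0},
  ],
)

```text
clock: 12.4
tcp_pos: [0.6095, 0.1114, 0.0178]
orientation: [0.419, 0.57, 0.419, -0.57]
wrist_force: [-1.4, -0.1, 3.4]
finger_gap: -0.0003
```

```bash
python3 -c "
from h import *
st(); snap('side','s5');plane('s5')"
```

```text
t 12.4 tcp [0.6095 0.1114 0.0178] F [-1.37 -0.07  3.4 ] gap -0.0003 j [ 0.05  0.54 -0.16  0.87 -0.    1.93]
tray xy [0.0264 0.1286]
s5 1 z 0.0203 slope x,y [0.019 0.005] 256
s5 2 z 0.0202 slope x,y [0.001 0.003] 376
s5 3 z 0.02 slope x,y [-0.003  0.004] 461
s5 4 z 0.0199 slope x,y [-0.003  0.004] 573
```

Under 3.4 N the edge stays firm, so I'm retreating straight up.

Emit:
servo_tool(
  increments=[
    {"offset": [-0.5, 0, 0], "yaw": 0},
    {"offset": [-2, 0, 0], "yaw": 0},
    {"offset": [-5, 0, 0], "yaw": 0},
    {"offset": [-9, 0, 2], "yaw": 0},
    {"offset": [-12, 0, 5], "yaw": 0},
    {"offset": [-15, -1, 9], "yaw": 0},
    {"offset": [-17, -2, 13], "yaw": 0},
    {"offset": [-18, -2, 16], "yaw": 0},
  ],
)

```text
clock: 13.25
tcp_pos: [0.5419, -0.0369, 0.2]
orientation: [0.419, 0.571, 0.418, -0.569]
wrist_force: [1.1, -0.6, -0.6]
finger_gap: 0.0002
```

Emit:
servo_tool(
  increments=[
    {"offset": [0, -2, 3], "yaw": 0},
    {"offset": [0, -4, 7], "yaw": 0},
    {"offset": [0, -6, 11], "yaw": 0},
    {"offset": [0, -7, 15], "yaw": 0},
    {"offset": [0, -8, 17], "yaw": 0},
    {"offset": [0, -8, 17], "yaw": 0},
    {"offset": [0, -8, 17], "yaw": 0},
    {"offset": [0, -8, 17], "yaw": 0},
  ],
)

```text
clock: 14.05
tcp_pos: [0.416, -0.1732, 0.1974]
orientation: [0.419, 0.57, 0.419, -0.57]
wrist_force: [0.2, 0.1, 0.3]
finger_gap: -0.0
```

```bash
python3 -c "
from h import *
st(); snap('side','s6');snap('top','t6');plane('s6');plane('t6','top')
cv2.imwrite('pics/both6.png',cv2.resize(np.vstack([cv2.imread('pics/s6.png'),cv2.imread('pics/t6.png')]),None,fx=.7,fy=.7))"
```

```text
t 14.05 tcp [ 0.416  -0.1732  0.1974] F [0.15 0.05 0.34] gap -0.0 j [-0.57  0.09 -0.32  1.16  0.    1.3 ]
tray xy [-0.0732 -0.2008]
s6 1 z 0.0199 slope x,y [-0.005  0.003] 306
s6 2 z 0.0201 slope x,y [ 0.001 -0.004] 367
s6 3 z 0.0201 slope x,y [-0.003 -0.001] 456
s6 4 z 0.02 slope x,y [-0.005  0.002] 576
t6 1 z 0.0189 slope x,y [-0.004 -0.005] 554
t6 2 z 0.0191 slope x,y [-0.005 -0.006] 559
t6 3 z 0.019 slope x,y [0.007 0.005] 557
t6 4 z 0.0192 slope x,y [-0.005  0.002] 560
```

View pics/both6.png

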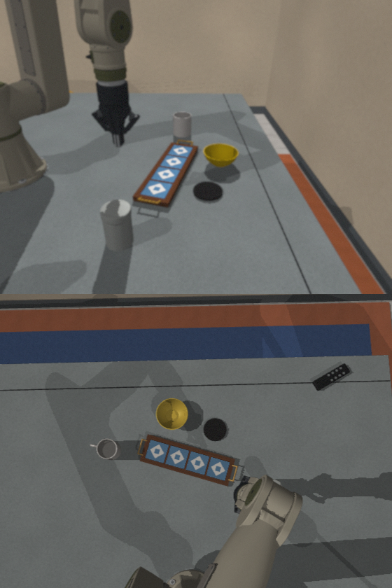

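Both views show the tray clear of the arm, the tiles flush, and the mug, bowl, coaster and canister where they started. I'm handing in.

```bash
python3 -c "
from h import *
print(env.hand_in())"
```

```text
the job is handed in; nothing more can be done
None
```

The loose tile was tile 1, at the tray's +y end. It is now pressed home, and I handed the job in at about 14 s.

- **Finding it:** the depth images showed tile 1 standing about 4.5 mm proud, so I pressed it first and did not press tiles 2 to 4. Pressed with 5 N about 27 mm from its middle towards +x, it tipped by about 0.10 rad without sinking. It sprang back level when let go.
- **Pressing it home:** I pressed the middle. It sank at about 9–10 N and then met the bed, where the force rose to 18.5 N with almost no further movement.
- **Last checks:** both cameras put tile 1 within 0.3 mm of its neighbours and level within 0.01 rad. A second edge press of 3.4 N stayed firm in position. The picture taken during that press read a slope of +0.019 rad, opposite to the press. I put that down to finger pixels, since it was gone once the arm moved away.
- **Bystanders:** the mug, canister, bowl and coaster look unmoved in the final pictures. I judged that by eye and did not measure it.

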